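Slide a test coupon beneath the spring clip of a contact stand

TASK

Load the metal test coupon into the contact stand: press the clip's long thumb bar down with one fingertip so that the nose rises, and while that finger keeps the bar down, push the coupon along its channel with the other finger until it is fully home against the end stop. Then let the bar up so that the nose clamps the coupon, and move clear. Push the coupon only, never pick it up or lift it, and leave the other things on the bench where they are.

Things in the scene. Friction and masses are not known exactly. Their poses are not given: they have to be found in the camera images.
- stand: The contact stand, a fixed black plate, 166 mm long (its x -92 to +74), 107 mm wide (its y -27 to +80); place and heading vary. Origin: at its underside (on a 2 mm mat), on the channel's centre line; heights below count from it. +x: the way the coupon is pushed; +y: from the channel to the thumb bar; z up. The channel floor is 10 mm up; guide strips at y = +-21.5 to 25.5, 16 mm high, x = -87 to +63.
- mouth (a point): Point on the channel floor below the near end of the clip's nose, at x = 25 mm in the stand's frame. The nose, 16 mm long (x = 25 to 41 mm), blocks the channel while the clip is at rest.
- stop (a point): Centre of the end stop's face at the channel floor, at x = 63 mm in the stand's frame; the stop's top is at 23 mm in the stand's z. The coupon's front edge belongs against it. Two brass terminal posts, up to 24 mm, stand beside it at y = 46 and 66 mm.
- clip (a joint): Angle of the sprung clip, rad: 0 = nose down; it grows as the thumb bar is pressed and the nose rises, limit 0.50. Above about 0.28 the nose clears the coupon's 8 mm plate, at 0.40 by 5 mm. At about 0.23 the nose rests on the coupon. At 0.40 the bar is level, its top at 15 mm in the stand's z (5 mm above the channel floor). The spring returns it; at the bar's middle it takes 3 N to start, 6.5 N at 0.40.
- bar (a point): Middle of the top of the thumb bar, a flat steel plate 109 mm long (stand's x -86 to +23), to be pressed anywhere along it; it spans y = 41 to 76 mm. At rest it slopes up away from the channel, middle 28 mm and outer edge 36 mm up in the stand's z, y = 60 mm; level, y = 57 mm. 1 mm down at the middle is about 0.035 rad. The pivot rod, 28 mm high, lies along x at y = 31, in lugs 34 mm high at x = -82 and +52.
- coupon: The loose metal test coupon: a plate 50 mm long (x), 40 wide (y), 8 thick, about 90 g, with an upturned rear end, a wall 5 mm thick over its full width at x = -25 to -20, 22 mm high above the underside. Origin: centre of the underside. It lies in the channel, x along the stand's x, its front edge 5 to 30 mm short of the nose. Home, its origin is at x = +38 mm in the stand's frame.
- mat: The grey bench mat under the stand, 400 x 150 x 2 mm, fixed; origin: centre of its underside, x along its length.
- tin: A round tin 59 mm across, 30 mm high, a bystander; origin: centre of its underside.
- weight: A knobbed brass weight 28 mm across, 46 mm high, a bystander; origin: centre of its underside.
- carton: A small carton 40 x 62 x 24 mm, a bystander; origin: centre of its underside.
- hex_key: A hexagon key 28 x 75 x 6 mm lying flat, a bystander; origin: centre of its underside.

How it is judged (in metres and radians):
On the way, in this order (a step that is already met when the one before it is completed fails the run):
1. a finger holds the thumb bar down and the nose is raised clear, the coupon not yet home (value of joint clip above 0.28 rad and contact force between the fingers and clip above 0.3 N and x of coupon in the frame of stand below 0.03 m), for 0.1 s.
2. the coupon has been pushed home against the end stop while a finger still holds the bar down (value of joint clip above 0.28 rad and contact force between the fingers and clip above 0.3 N and x of coupon in the frame of stand between 0.035 and 0.0405 m and not (y of coupon in the frame of stand below -0.004 m) and y of coupon in the frame of stand below 0.004 m and angle between the x axis of coupon and the x axis of stand, either way round below 0.08 rad), for 0.1 s.
At the end, for the whole second after the job is handed in: The coupon lies flat in the channel, its front edge within 3 mm of the end stop, straight to within 0.08 rad, and the clip, released, presses on it with more than 1 N (clip angle 0.19 to 0.285 rad); all at rest (x of coupon in the frame of stand between 0.035 and 0.0405 m and not (y of coupon in the frame of stand below -0.004 m) and y of coupon in the frame of stand below 0.004 m and angle between the x axis of coupon and the x axis of stand, either way round below 0.08 rad and value of joint clip between 0.19 and 0.285 rad and contact force between clip and coupon above 1 N and linear speed of coupon below 0.01 m/s and z of coupon in the frame of stand below 0.013 m); the robot touches nothing.
It fails at once if the coupon is lifted more than 8 mm off the channel floor, or tipped (z of coupon in the frame of stand above 0.018 m or angle between coupon's own z axis and vertical above 0.25 rad).
It fails at once if the tin is moved more than 15 mm (distance of tin from where it was at the start of the episode above 0.015 m).
It fails at once if the brass weight is moved more than 15 mm (distance of weight from where it was at the start of the episode above 0.015 m).
It fails at once if the carton is moved more than 15 mm (distance of carton from where it was at the start of the episode above 0.015 m).
It fails at once if the hexagon key is moved more than 15 mm (distance of hex_key from where it was at the start of the episode above 0.015 m).
It also fails if it takes over 42 s, if anything falls off the work surface, if the arm or the gripper's body presses on something with over 40 N, if the wrist force passes 120 N, or if a joint passes its speed limit or range.

ROBOT

A 6-joint arm with a two-finger parallel gripper is mounted at the origin on a cart in front of the work surface, level with it; the furniture and walls round the work are solid. World frame = base frame: x ahead of the robot, y to its left, z up, the work surface at z = 0. Lengths are in mm, angles in rad, forces in N, time in s.
With the tool pointing down it reaches from about 225 to 875 mm from the base axis. Payload 3.4 kg.
Tool frame: the origin (TCP) lies at the centre of the arm's flange, where the gripper is bolted on; the fingertips stand 173 mm ahead of it and the grasp point (between the pads) lies 155 mm ahead of it; z points along the fingers, y is the direction in which the jaws open and shut (so a half turn about z gives the same grasp; the last joint's range is limited). The gripper opens to 85 mm and grips with 20 to 120 N. Pads are 22 mm wide; open, the fingers measure 114 mm over their backs; the gripper's body (76 mm by 85 mm) begins 54 mm behind the grasp point. The pads swing forward as they close: fully open they stand 13 mm farther back than shut.
Start: joints at [1.082, 0.276, 1.505, -0, 1.361, -0.121], TCP at [206.76, 536.558, 404.728] pointing down, gripper open.
Joint ranges: [-2.89, 2.89], [-0.75, 2.08], [0.22, 2.7], [-1.18, 4.32], [0.11, 2.71], [-2.7, 2.7]. Speed limits (rad/s): [2.57, 2.57, 3.14, 3.14, 3.14, 3.14].

INTERFACE

Orientations are given as a unit quaternion [w, x, y, z].
In Python, from cell import reach, move_l, movej, set_gripper, wait, ik, get_obs, grab_frame, MotionError, sign_off gives the robot as it stands. Calls block until the motion is done:
- reach(position, orientation): joint-space move of the TCP to a pose.
- move_l(position, ori=None, v=150): straight line of the TCP; ori=None keeps the orientation; v is the mean speed in mm/s.
- movej(angles): joint-space move.
- set_gripper(opening, f_grip=None): finger opening in mm; f_grip is the grip in N (None keeps the last); returns when the fingers have stopped.
- wait(seconds).
- ik(position, orientation): joint angles nearest the present ones, or None.
- get_obs(): the state.
- grab_frame(name): name is "scene" or "top" or "wrist"; returns a dict with "pixels" (420x560x3 uint8, red, green, blue), "K" (3x3 intrinsics, pixels), "R" (3x3) and "t" (3): a world point X has camera coordinates R X + t; the wrist camera has in their place "T_tool_cam" (4x4, takes a point from camera to tool coordinates, whose origin is the TCP and whose axes are the flange's). Camera axes: x right, y down, z forward; pixel columns grow to the right and rows downward; lengths in mm; the calibration is good to about 2 mm. The wrist camera is an equidistant fisheye: a pixel r from the principal point sees the ray r / f radians off the axis. A picture is of the moment at which its call begins: read the wrist's pose just before it. There is no depth.
A pose or a line that the arm cannot do raises MotionError and nothing moves.
- sign_off(): hands the job in, once; it reports no verdict.
The state is a dict: "time": time; "joint_positions": joint angles; "joint_vel": joint speeds; "effort": joint torques, N m; "tcp_pos": TCP position; "orientation": TCP orientation; "force": force on the tool from outside, world axes, zero at the start; "torque": the same for the moment, N m; "width": finger opening in mm.
Only numpy, scipy, OpenCV 4.12 (cv2) and the standard library are available. Lean on these libraries where they do the work, as an engineer would, in place of code of your own. Each camera call takes 0.05 s, during which the arm holds its last target.

## Working session

There is one attempt and no reset: what is moved stays moved. The work goes in short steps, each a Python script; the robot and the scene stay as the last script left them, time stands still between calls to the robot, and variables do not carry over. Pictures are saved under pics/ and viewed, and the job is handed in when it is done.

```bash
ls; mkdir -p pics; python3 - <<'E'
from cell import *
import cv2, numpy as np
o=get_obs(); print(o)
for n in ["scene","top","wrist"]:
    f=grab_frame(n); cv2.imwrite(f"pics/{n}0.png",f["pixels"][:,:,::-1])
    print(n,{k:np.round(v,4).tolist() for k,v in f.items() if k!="pixels"})
E
```

```text
pics
{'time': 0.0, 'joint_positions': array([ 1.08199525e+00,  2.76603808e-01,  1.50614920e+00, -8.89951765e-06,
        1.36071451e+00, -1.20983368e-01]), 'joint_vel': array([ 0.0006265 ,  0.00025742, -0.00070298,  0.00078047,  0.00087038,
       -0.00022117]), 'effort': array([ 1.41056320e-03, -4.16773653e+01, -2.45806950e+01,  1.77718462e-04,
        1.12139378e-02, -1.02250522e-05]), 'tcp_pos': array([206.65265472, 536.34701227, 403.82799226]), 'orientation': array([-2.77258762e-04,  1.82872903e-01,  9.83136116e-01, -8.95506572e-04]), 'force': array([-0.009966  ,  0.34029495, -0.15380179]), 'torque': array([ 0.02081305, -0.04622594, -0.01686539]), 'width': 85.42057191846246}
scene {'K': [[478.8162, 0.0, 275.9789], [0.0, 478.8162, 204.0886], [0.0, 0.0, 1.0]], 'R': [[-0.8317, -0.555, 0.0148], [-0.2316, 0.3225, -0.9178], [0.5046, -0.7668, -0.3968]], 't': [516.1841, 103.7546, 1282.9502]}
top {'K': [[427.9893, 0.0, 277.1199], [0.0, 427.9893, 206.6224], [0.0, 0.0, 1.0]], 'R': [[-0.009, -1.0, 0.0], [-0.977, 0.0088, -0.213], [0.213, -0.0019, -0.977]], 't': [174.3081, 497.4178, 944.0461]}
wrist {'K': [[325.1923, 0.0, 278.708], [0.0, 325.1923, 206.5985], [0.0, 0.0, 1.0]], 'T_tool_cam': [[-0.0014, -0.9495, -0.3137, 80.7354], [1.0, -0.0017, 0.0005, 0.9092], [-0.001, -0.3137, 0.9495, 30.5261], [0.0, 0.0, 0.0, 1.0]]}
```

View pics/scene0.png

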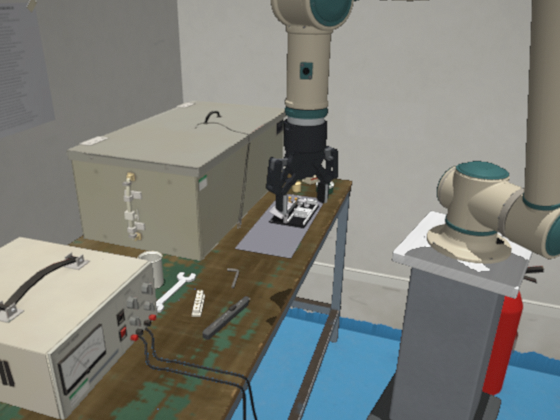

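View pics/top0.png

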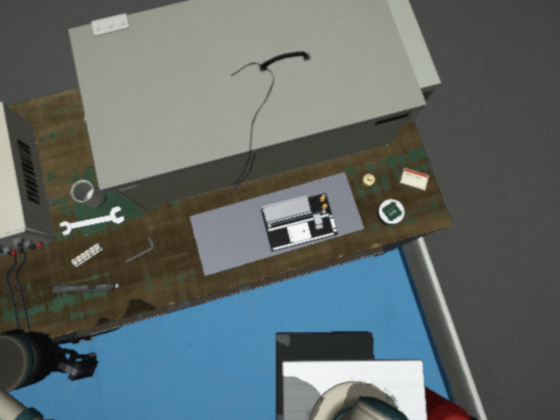

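View pics/wrist0.png

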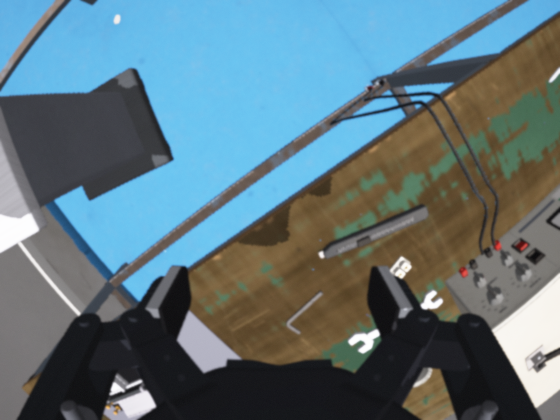

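```bash
python3 - <<'E'
import cv2
im=cv2.imread("pics/top0.png")[160:290,180:460]
cv2.imwrite("pics/top0z.png",cv2.resize(im,None,fx=2.85,fy=2.85,interpolation=cv2.INTER_CUBIC))
im=cv2.imread("pics/scene0.png")[160:260,220:350]
cv2.imwrite("pics/scene0z.png",cv2.resize(im,None,fx=5.5,fy=5.5,interpolation=cv2.INTER_CUBIC))
E
```

```text
(no output)
```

View pics/top0z.png

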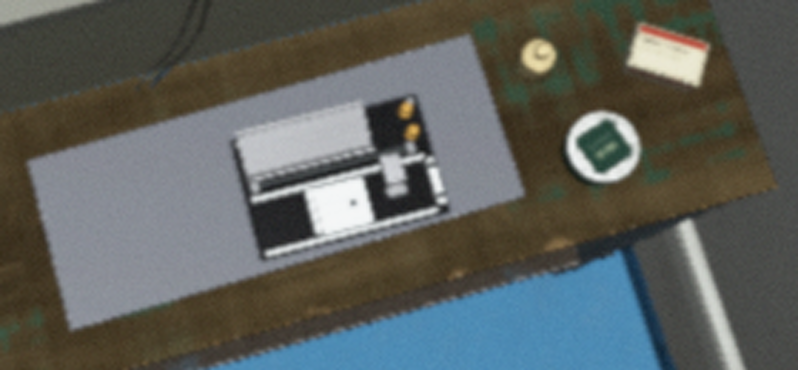

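View pics/scene0z.png

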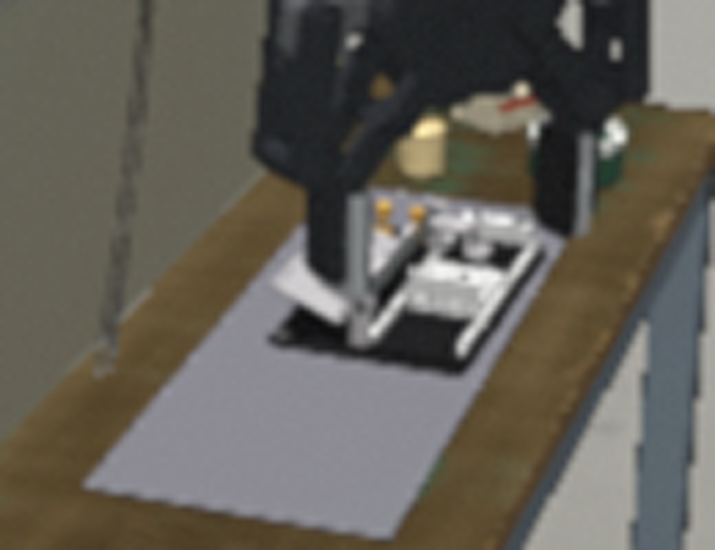

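```bash
cat > h.py <<'E'
import numpy as np, cv2
from cell import *
TOP=None
def topray(uv,z,f):
    K,R,t=f["K"],f["R"],np.array(f["t"])
    d=R.T@np.linalg.inv(K)@np.array([uv[0],uv[1],1.]); c=-R.T@t
    return c+d*(z-c[2])/d[2]
def q2R(q):
    from scipy.spatial.transform import Rotation as Ro
    return Ro.from_quat([q[1],q[2],q[3],q[0]]).as_matrix()
def R2q(R):
    from scipy.spatial.transform import Rotation as Ro
    x=Ro.from_matrix(R).as_quat(); return np.array([x[3],x[0],x[1],x[2]])
E
python3 - <<'E'
from h import *
f=grab_frame("top")
P=lambda a,b,z=12: topray((180+a/2.85,160+b/2.85),z,f)
C={k:P(*v) for k,v in dict(lt=(233,133),rt=(415,95),rb=(447,210),lb=(262,258)).items()}
for k,v in C.items(): print(k,v.round(1))
print(np.linalg.norm(C['rt']-C['lt']),np.linalg.norm(C['rb']-C['lb']),np.linalg.norm(C['rt']-C['rb']))
for n,p,z in [("tin",(603,147),15),("weight",(538,57),20),("carton",(668,55),20),("mat1",(30,160),2),("mat2",(470,37),2),("mat3",(523,195),2),("mat4",(70,328),2)]: print(n,P(*p,z).round(1))
d=C['rb']-C['lb']; print(np.arctan2(d[1],d[0]))
d=C['rt']-C['lt']; print(np.arctan2(d[1],d[0]))
d=P(470,37,2)-P(30,160,2); print(np.arctan2(d[1],d[0]))
print(q2R(get_obs()["orientation"]).round(2), topray((110,190),0,f), topray((420,107),0,f))
E
```

```text
lt [508.3 207.1  12. ]
rt [540.2  50.8  12. ]
rb [440.3  27.2  12. ]
lb [401.3 183.1  12. ]
159.5447452430259 160.68470350439904 102.65449380320266
tin [ 492.6 -106.8   15. ]
weight [570.9 -54.9  20. ]
carton [ 571.7 -166.5   20. ]
mat1 [488.3 381.4   2. ]
mat2 [ 5.947e+02 -3.000e-01  2.000e+00]
mat3 [454.2 -39.5   2. ]
mat4 [345.6 343.3   2. ]
-1.32547298314382
-1.3689029358414524
-1.2991012885032367
[[-0.93  0.36 -0.  ]
 [ 0.36  0.93 -0.  ]
 [ 0.   -0.   -1.  ]] [556.55376999 583.8150193    0.        ] [ 771.46600018 -202.7751535     0.        ]
```

```bash
python3 - <<'E'
from h import *
th=-1.325; xs=np.array([np.cos(th),np.sin(th),0]); ys=np.array([-xs[1],xs[0],0])
O=np.array([449,105,2.])
R=np.c_[-xs,ys,[0,0,-1]]; q=R2q(R)
p=O+70*xs+25*ys; p[2]=340
print(p, ik(p,q)); 
R2=np.c_[xs,-ys,[0,0,-1]]; print(ik(p,R2q(R2)))
j=ik(p,q)
reach(p,q)
o=get_obs(); f=grab_frame("wrist"); print(o["tcp_pos"],o["orientation"],o["time"])
np.savez("w1.npz",img=f["pixels"],K=f["K"],T=f["T_tool_cam"],p=o["tcp_pos"],q=o["orientation"])
cv2.imwrite("pics/w1.png",f["pixels"][:,:,::-1])
f=grab_frame("scene");cv2.imwrite("pics/s1.png",f["pixels"][:,:,::-1])
E
```

```text
[490.28161217  43.18714942 340.        ] [-5.36171573e-02  1.99697854e-01  1.78009694e+00 -4.44089210e-16
  1.16179786e+00 -2.99413484e-01]
None
[490.32919375  43.89211852 340.13521035] [1.81425113e-05 6.14654703e-01 7.88796256e-01 2.48902752e-04] 2.2583
```

View pics/w1.png

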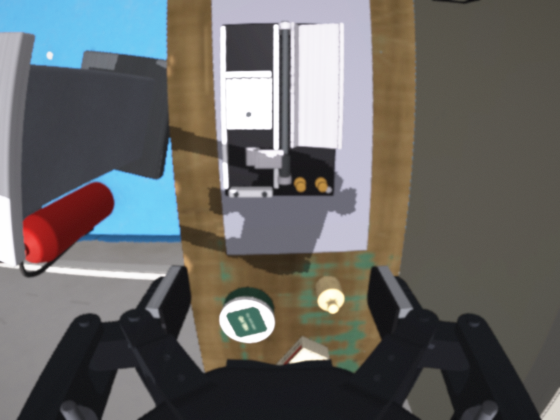

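View pics/s1.png

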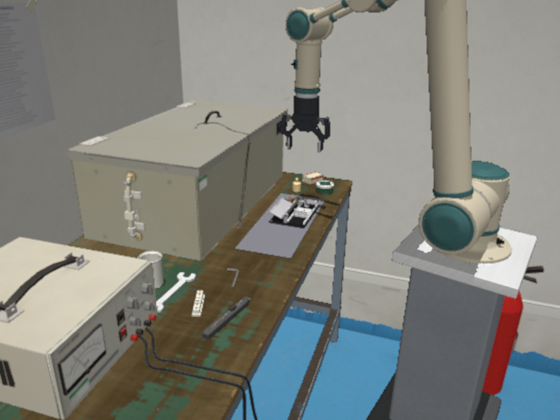

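```bash
python3 - <<'E'
import cv2
im=cv2.imread("pics/w1.png")[10:205,200:430]
cv2.imwrite("pics/w1z.png",cv2.resize(im,None,fx=3,fy=3,interpolation=cv2.INTER_CUBIC))
E
```

```text
(no output)
```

View pics/w1z.png

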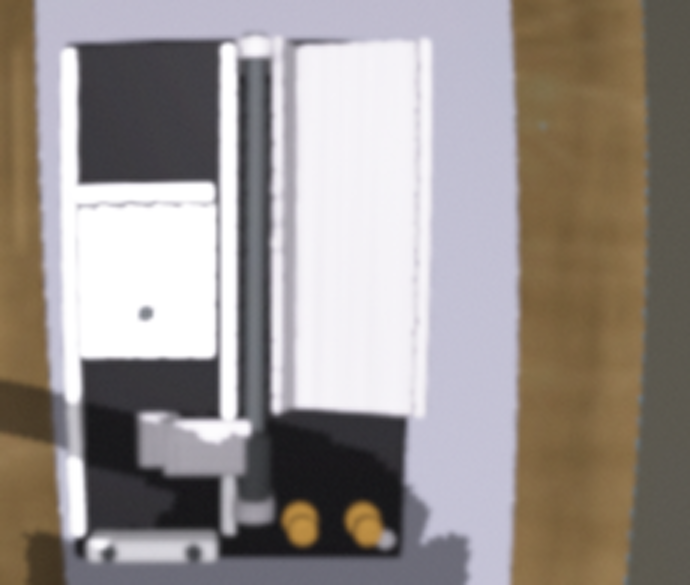

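```bash
cat >> h.py <<'E'
def projw(Xw,K,T,p,q):
    Rt=q2R(q); X=(np.atleast_2d(Xw)-p)@Rt
    Xc=(X-T[:3,3])@T[:3,:3]
    rho=np.hypot(Xc[:,0],Xc[:,1]); th=np.arctan2(rho,Xc[:,2])
    return np.c_[K[0,2]+K[0,0]*th*Xc[:,0]/rho, K[1,2]+K[1,1]*th*Xc[:,1]/rho]
def rayw(uv,z,K,T,p,q):
    d=(np.array(uv)-[K[0,2],K[1,2]])/K[0,0]; r=np.hypot(*d)
    dc=np.array([*(np.sin(r)*d/r),np.cos(r)])
    Rt=q2R(q); dw=Rt@T[:3,:3]@dc; c=p+Rt@T[:3,3]
    return c+dw*(z-c[2])/dw[2]
def s2w(s,P):  # P=(x,y,th), stand->world, z underside at 2
    s=np.atleast_2d(s); c,n=np.cos(P[2]),np.sin(P[2])
    return np.c_[P[0]+c*s[:,0]-n*s[:,1],P[1]+n*s[:,0]+c*s[:,1],s[:,2]+2]
def w2s(w,P):
    w=np.atleast_2d(w); c,n=np.cos(P[2]),np.sin(P[2]); d=w-[P[0],P[1],2]
    return np.c_[c*d[:,0]+n*d[:,1],-n*d[:,0]+c*d[:,1],d[:,2]]
E
python3 - <<'E'
from h import *
from scipy.optimize import least_squares
d=np.load("w1.npz"); A=(d["K"],d["T"],d["p"],d["q"])
F=[((-87,-25.5,16),(62,48)),((-87,-21.5,16),(77,47)),((63,-25.5,16),(69,537)),((63,-21.5,16),(85,537)),
((-87,21.5,16),(221,44)),((-87,25.5,16),(237,43)),((63,25.5,16),(236,535)),((63,21.5,16),(222,535)),
((74,80,10),(401,555)),((23,None,36),(424,415)),((-86,None,36),(430,38))]
uv=np.array([f[1] for f in F])/3+[200,10]
S=lambda y:np.array([[f[0][0],y if f[0][1] is None else f[0][1],f[0][2]] for f in F],float)
fun=lambda v:(projw(s2w(S(v[3]),v[:3]),*A)-uv).ravel()
r=least_squares(fun,[449,105,-1.325,73],loss="soft_l1")
print(r.x); print((r.fun.reshape(-1,2)).round(2))
P=r.x[:3]; np.save("P.npy",P)
Z=lambda a,b:(200+a/3,10+b/3)
for n,p,z in [("wall rear L",(77,184),32),("wall rear R",(215,182),32),("wallfront",(146,203),32),("frontL",(80,358),18),("frontR",(215,358),18),("cab base",(644,300),-2),("cab base2",(648,20),-2),("matedge",(516,300),0)]:
    print(n,w2s(rayw(Z(*p),z+2,*A),P).round(1))
E
```

```text
[449.67516486 102.23639395  -1.32655287  79.1163508 ]
[[ 0.14  0.17]
 [-0.42  0.24]
 [ 0.81 -0.74]
 [-0.32 -0.76]
 [ 0.21 -0.22]
 [-0.56  0.1 ]
 [-0.41 -0.2 ]
 [-0.05 -0.2 ]
 [ 1.07  2.78]
 [ 0.07  0.8 ]
 [-0.06 -0.27]]
wall rear L [[-43.  -18.5  32. ]]
wall rear R [[-42.6  19.9  32. ]]
wallfront [[-36.9   0.8  32. ]]
frontL [[  7.8 -20.6  18. ]]
frontR [[ 8.4 19.6 18. ]]
cab base [[-14.3 161.   -2. ]]
cab base2 [[-111.1  161.6   -2. ]]
matedge [[-11.2 115.2   0. ]]
```

```bash
cat >> h.py <<'E'
P=np.load("P.npy")
XS=np.array([np.cos(P[2]),np.sin(P[2]),0]); YS=np.array([-XS[1],XS[0],0])
Q=R2q(np.c_[-XS,YS,[0,0,-1]])
def tcp(x,y,z): # stand x,y; world TCP z
    w=s2w([x,y,0],P)[0]; w[2]=z; return w
def st():
    o=get_obs(); s=w2s(o["tcp_pos"],P)[0]; F=o["force"]
    return o["time"],s[0],s[1],o["tcp_pos"][2],F@XS,F@YS,F[2],o["width"]
def ps(): print(np.round(st(),2))
E
python3 - <<'E'
from h import *
set_gripper(50); ps()
reach(tcp(-62,32,240),Q); ps()
move_l(tcp(-62,32,218),v=80); wait(.15); ps()
o=get_obs();f=grab_frame("wrist");cv2.imwrite("pics/w2.png",f["pixels"][:,:,::-1])
np.savez("w2.npz",img=f["pixels"],K=f["K"],T=f["T_tool_cam"],p=o["tcp_pos"],q=o["orientation"])
f=grab_frame("scene");cv2.imwrite("pics/s2.png",cv2.resize(f["pixels"][150:270,220:360,::-1],None,fx=5,fy=5,interpolation=cv2.INTER_CUBIC))
E
```

```text
[ 2.800e+00  6.706e+01  2.513e+01  3.400e+02 -3.800e-01  1.250e+00
 -3.200e-01  4.991e+01]
[ 3.4900e+00 -6.1690e+01  3.2660e+01  2.4055e+02 -4.0000e-02  4.7000e-01
  3.2000e-01  4.9900e+01]
[ 4.0700e+00 -6.1620e+01  3.2400e+01  2.1866e+02  1.2000e-01  1.7000e-01
  6.8000e-01  4.9980e+01]
```

View pics/w2.png

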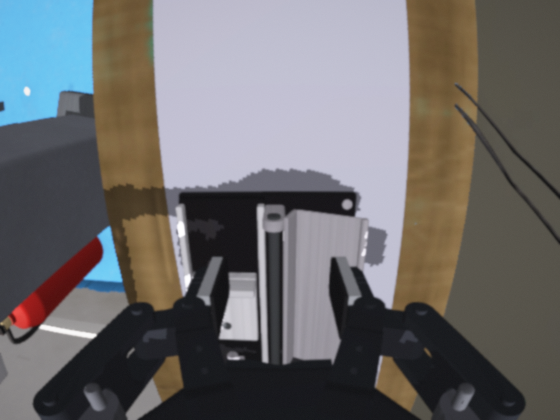

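View pics/s2.png

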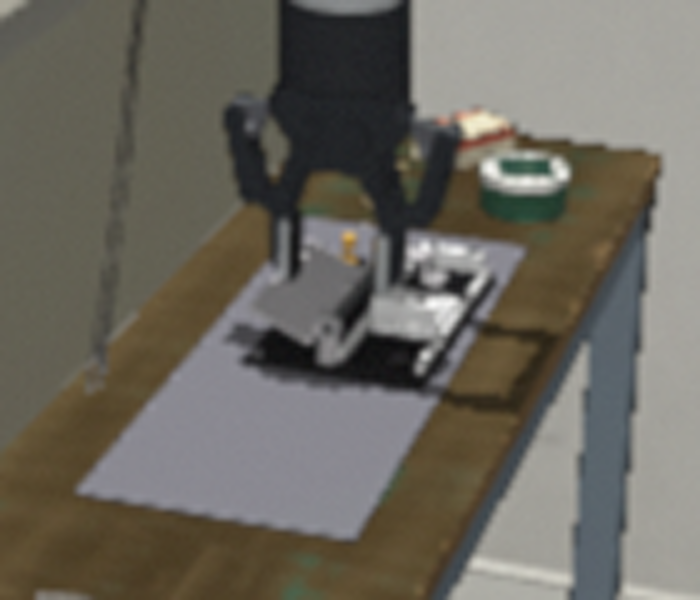

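```bash
python3 - <<'E'
from h import *
d=np.load("w2.npz"); A=(d["K"],d["T"],d["p"],d["q"])
im=np.ascontiguousarray(d["img"][:,:,::-1])
big=cv2.resize(im[180:380,160:400],None,fx=3,fy=3,interpolation=cv2.INTER_CUBIC)
def dr(pts,col):
    for u in projw(s2w(pts,P),*A): cv2.circle(big,tuple(int(v) for v in (u-[160,180])*3),4,col,-1)
s=w2s(d["p"],P)[0]
for dz,col in [(173,(0,0,255)),(163,(0,255,0))]:
    dr([[s[0]+a,s[1]+b,d["p"][2]-dz-2] for a in (-11,11) for b in (-25,25,-39.5,39.5)],col)
dr([[-87,-25.5,16],[-87,25.5,16],[-86,79,36],[-42.5,20,32],[-42.5,-20,32]],(255,0,0))
cv2.imwrite("pics/w2z.png",big)
E
```

```text
(no output)
```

View pics/w2z.png

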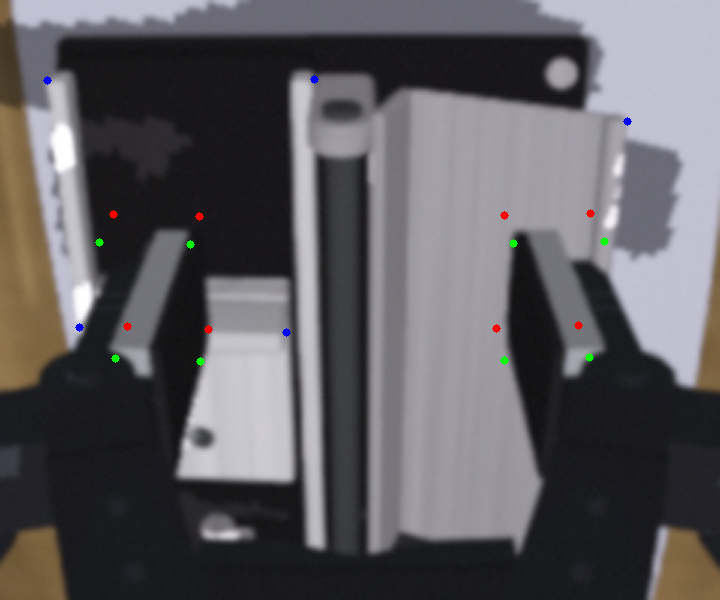

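```bash
python3 - <<'E'
from h import *
set_gripper(56); move_l(tcp(-62,30.5,206),v=60); wait(.1); ps()
f0=st()[6]; z=206
while z>188:
    z-=2; move_l(tcp(-62,30.5,z),v=40); wait(.05); s=st(); print(z,np.round(s,2))
    if s[6]-f0>2.0: break
o=get_obs();f=grab_frame("wrist");cv2.imwrite("pics/w3.png",cv2.resize(f["pixels"][180:380,160:400,::-1],None,fx=3,fy=3,interpolation=cv2.INTER_CUBIC))
f=grab_frame("scene");cv2.imwrite("pics/s3.png",cv2.resize(f["pixels"][150:270,220:360,::-1],None,fx=5,fy=5,interpolation=cv2.INTER_CUBIC))
E
```

```text
[  4.85 -62.01  30.52 205.81   0.36  -0.32  -0.33  55.87]
204 [ 5.1500e+00 -6.2000e+01  3.0520e+01  2.0403e+02  0.0000e+00  2.9000e-01
 -1.7000e-01  5.5800e+01]
202 [  5.45 -61.99  30.48 201.94   0.23  -0.38  -0.31  56.21]
200 [ 5.7500e+00 -6.2020e+01  3.0510e+01  1.9999e+02 -6.0000e-02  6.4000e-01
  2.8000e-01  5.6160e+01]
198 [ 6.0500e+00 -6.1990e+01  3.0550e+01  1.9808e+02  9.0000e-02 -1.0600e+00
  2.2100e+00  5.6080e+01]
```

View pics/w3.png

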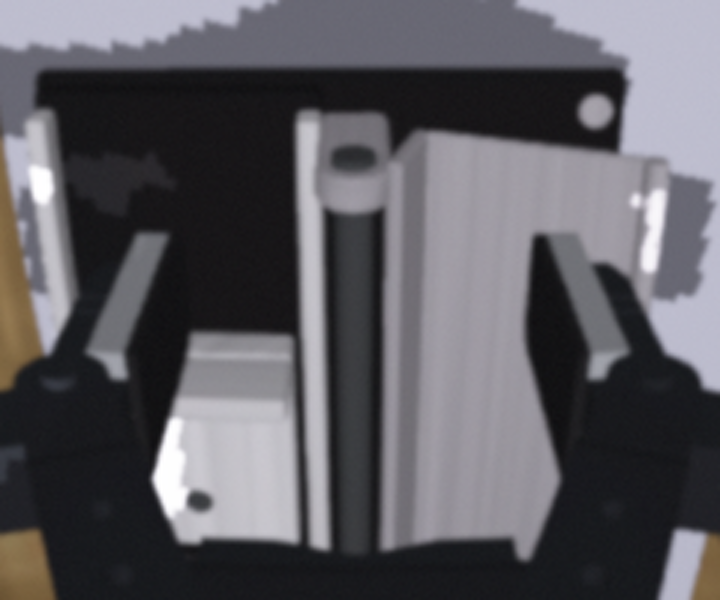

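View pics/s3.png

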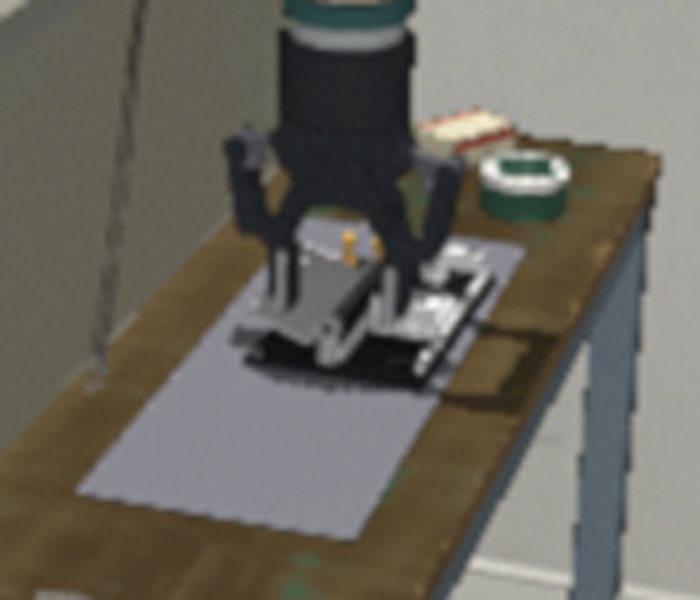

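```bash
python3 - <<'E'
from h import *
z=198
while z>184:
    z-=2; move_l(tcp(-62,30.5,z),v=40); s=st(); print(z,np.round(s,2))
    if abs(s[6])>14: print("high");break
wait(.2); ps()
o=get_obs();f=grab_frame("wrist");cv2.imwrite("pics/w4.png",cv2.resize(f["pixels"][180:380,160:400,::-1],None,fx=3,fy=3,interpolation=cv2.INTER_CUBIC))
np.savez("w4.npz",img=f["pixels"],K=f["K"],T=f["T_tool_cam"],p=o["tcp_pos"],q=o["orientation"])
f=grab_frame("scene");cv2.imwrite("pics/s4.png",cv2.resize(f["pixels"][150:270,220:360,::-1],None,fx=5,fy=5,interpolation=cv2.INTER_CUBIC))
E
```

```text
196 [ 6.4000e+00 -6.1990e+01  3.0500e+01  1.9593e+02  2.6000e-01 -1.6000e-01
  2.8300e+00  5.5880e+01]
194 [ 6.6500e+00 -6.2000e+01  3.0380e+01  1.9387e+02 -9.0000e-02 -1.0300e+00
  3.5600e+00  5.6360e+01]
192 [ 6.9000e+00 -6.1990e+01  3.0190e+01  1.9183e+02  1.4000e-01 -1.9700e+00
  3.9500e+00  5.6080e+01]
190 [  7.15 -61.98  29.94 189.83   1.71  -3.46   6.09  56.09]
188 [  7.4  -61.99  29.53 187.86   0.23  -4.72   7.29  56.09]
186 [  7.65 -61.97  29.11 185.92   1.64  -5.47   8.04  56.12]
184 [  7.9  -62.02  28.73 184.08   0.46  -6.29   9.76  55.85]
[  8.1  -61.98  28.74 184.16   1.12  -7.1   10.96  56.14]
```

View pics/w4.png

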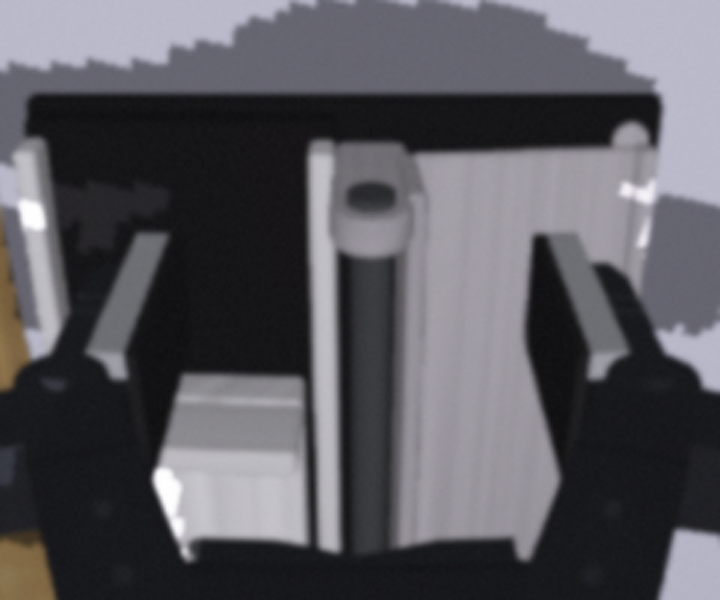

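View pics/s4.png

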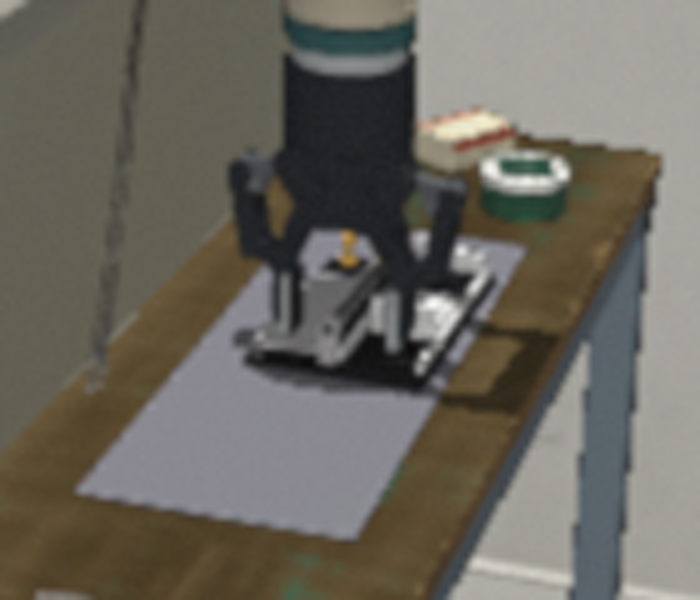

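```bash
python3 - <<'E'
from h import *
for x in [-56,-50,-40,-30]:
    move_l(tcp(x,30,184),v=40); print(x,np.round(st(),2))
o=get_obs();f=grab_frame("wrist");cv2.imwrite("pics/w5.png",cv2.resize(f["pixels"][180:380,160:400,::-1],None,fx=3,fy=3,interpolation=cv2.INTER_CUBIC))
f=grab_frame("scene");cv2.imwrite("pics/s5.png",cv2.resize(f["pixels"][150:270,220:360,::-1],None,fx=5,fy=5,interpolation=cv2.INTER_CUBIC))
E
```

```text
-56 [  8.5  -56.37  30.03 184.52  -2.93  -2.94   6.75  55.96]
-50 [  8.8  -50.42  30.82 184.62  -3.59  -1.07   5.77  56.07]
-40 [  9.2  -40.34  31.28 184.68  -2.55  -0.25   5.91  56.07]
-30 [  9.6  -30.3   31.38 184.72  -2.57   0.68   6.58  55.79]
```

View pics/w5.png

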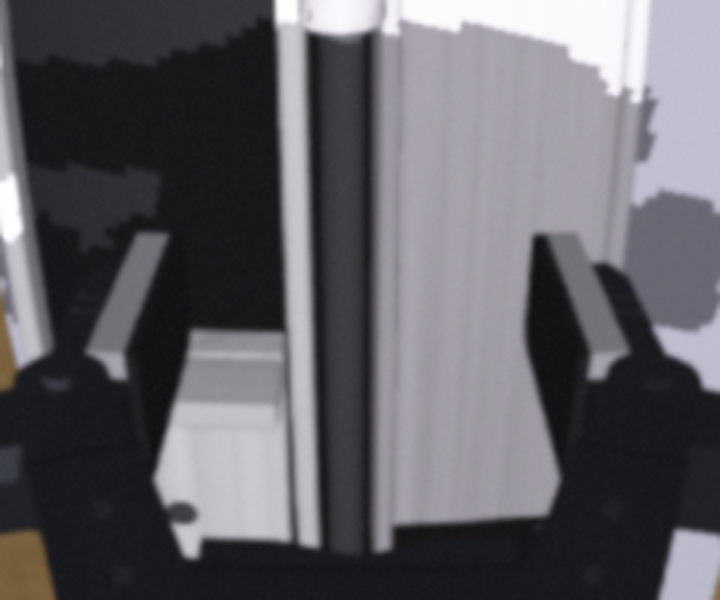

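View pics/s5.png

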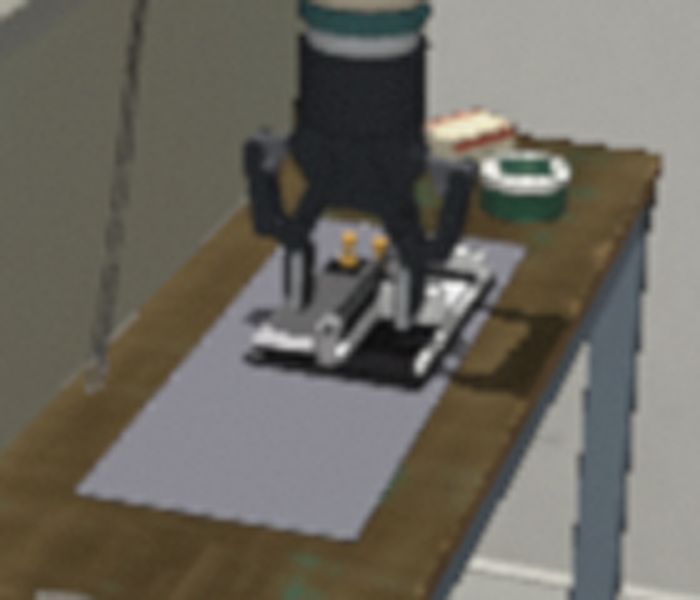

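```bash
python3 - <<'E'
from h import *
for x in [-20,-10,-5]:
    move_l(tcp(x,30,184),v=40); print(x,np.round(st(),2))
x=-5
while x<7:
    x+=1; move_l(tcp(x,30,184),v=20); wait(.05); s=st(); print(x,np.round(s,2))
    if s[4]<-9: break
wait(.3); ps()
f=grab_frame("wrist");cv2.imwrite("pics/w6.png",cv2.resize(f["pixels"][180:380,160:400,::-1],None,fx=3,fy=3,interpolation=cv2.INTER_CUBIC))
f=grab_frame("scene");cv2.imwrite("pics/s6.png",cv2.resize(f["pixels"][150:270,220:360,::-1],None,fx=5,fy=5,interpolation=cv2.INTER_CUBIC))
f=grab_frame("top");cv2.imwrite("pics/t6.png",cv2.resize(f["pixels"][170:270,230:370,::-1],None,fx=5,fy=5,interpolation=cv2.INTER_CUBIC))
E
```

```text
-20 [ 10.1  -20.31  31.38 184.73  -2.3    0.2    5.37  55.91]
-10 [ 10.5  -10.3   31.35 184.71  -2.74   0.39   6.55  55.94]
-5 [ 10.78  -5.33  31.29 184.68  -3.08  -0.43   5.62  56.14]
-4 [ 1.1080e+01 -4.6000e+00  3.1290e+01  1.8469e+02 -3.2600e+00 -5.0000e-02
  5.4600e+00  5.6140e+01]
-3 [ 11.38  -3.7   31.29 184.69  -4.48   0.56   6.26  55.83]
-2 [ 11.68  -2.73  31.25 184.69  -4.17   0.48   5.58  55.91]
-1 [ 11.98  -1.74  31.29 184.68  -4.21   1.2    6.13  56.17]
0 [ 12.28  -0.75  31.25 184.68  -4.14   0.72   5.92  55.98]
1 [ 1.2580e+01  2.8000e-01  3.1250e+01  1.8469e+02 -4.6500e+00  7.0000e-02
  6.8000e+00  5.6150e+01]
2 [ 12.88   1.28  31.24 184.7   -4.63  -0.89   6.55  56.07]
3 [ 13.18   2.25  31.25 184.67  -4.05   0.52   5.57  55.91]
4 [ 13.48   3.22  31.23 184.67  -5.38   0.26   5.71  56.25]
5 [ 13.78   3.64  31.17 184.7   -8.51   0.87   5.94  55.86]
6 [ 14.08   3.99  31.1  184.69 -11.29   0.26   7.25  56.09]
[ 14.38   3.99  31.12 184.7  -11.4    0.65   7.18  55.88]
```

View pics/w6.png

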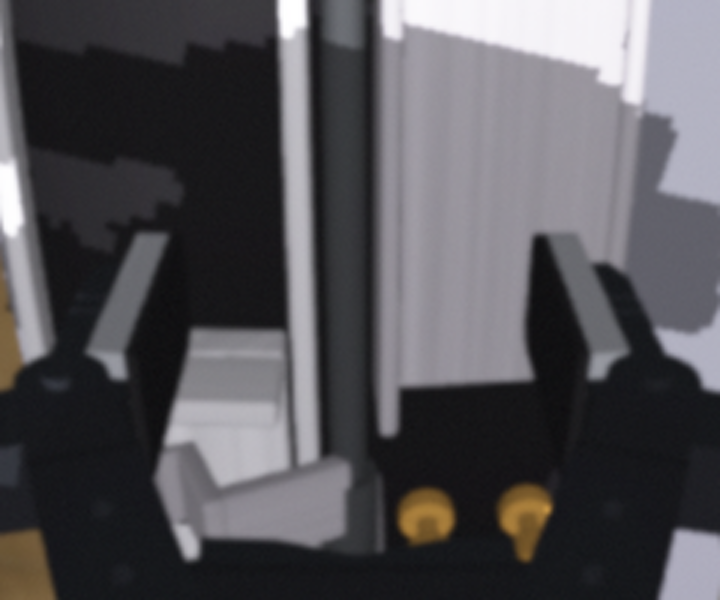

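View pics/s6.png

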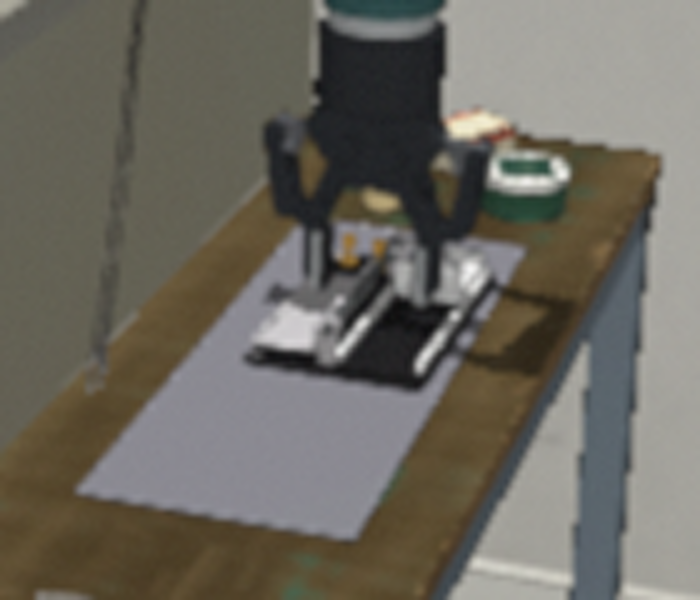

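View pics/t6.png

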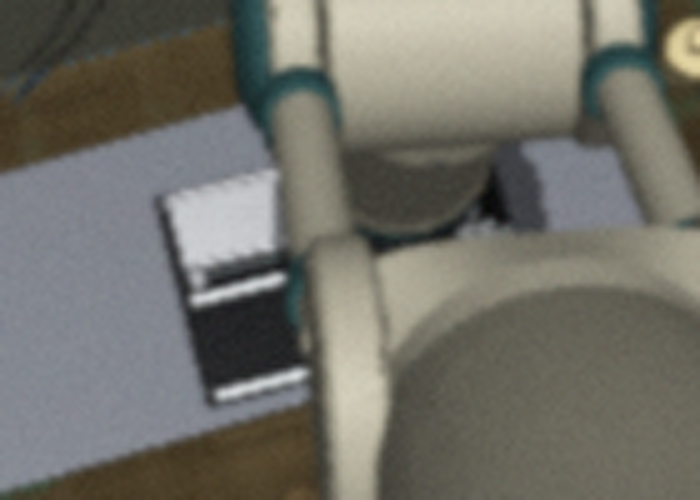

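```bash
python3 - <<'E'
from h import *
move_l(tcp(-6,30,184),v=40); wait(.1); ps()
for z in [192,200]:
    move_l(tcp(-6,30,z),v=30); ps()
move_l(tcp(-6,30,240),v=80); ps()
reach(tcp(70,25,340),Q); wait(.1); ps()
o=get_obs(); f=grab_frame("wrist")
np.savez("w7.npz",img=f["pixels"],K=f["K"],T=f["T_tool_cam"],p=o["tcp_pos"],q=o["orientation"])
cv2.imwrite("pics/w7.png",cv2.resize(f["pixels"][10:205,200:430,::-1],None,fx=3,fy=3,interpolation=cv2.INTER_CUBIC))
E
```

```text
[ 1.5080e+01 -5.6700e+00  3.1700e+01  1.8484e+02  8.4000e-01 -1.4000e-01
  5.5300e+00  5.6280e+01]
[ 1.5490e+01 -6.1100e+00  2.9510e+01  1.9178e+02 -6.6000e-01 -1.8000e-01
  1.2300e+00  5.5830e+01]
[ 1.5910e+01 -6.0100e+00  2.9990e+01  2.0013e+02  1.7000e-01 -4.9000e-01
  7.2000e-01  5.6260e+01]
[ 1.6560e+01 -6.0400e+00  2.9780e+01  2.3992e+02  1.9000e-01 -5.4000e-01
  4.6000e-01  5.5970e+01]
[ 1.7230e+01  6.9290e+01  2.4290e+01  3.3825e+02 -8.4000e-01 -1.5000e-01
  7.0000e-02  5.5990e+01]
```

View pics/w7.png

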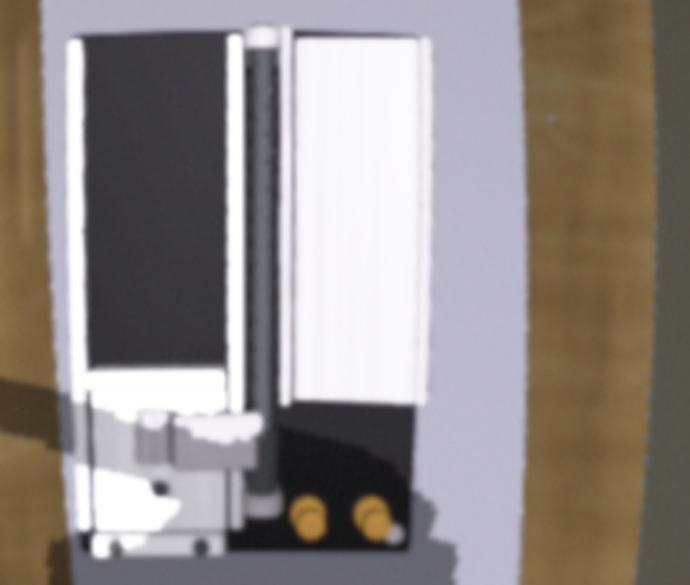

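```bash
python3 - <<'E'
from h import *
from scipy.optimize import least_squares
d=np.load("w7.npz"); A=(d["K"],d["T"],d["p"],d["q"])
F=[((-87,-25.5,16),(67,40)),((-87,25.5,16),(243,35)),((63,25.5,16),(243,527)),((63,-25.5,16),(77,528))]
uv=np.array([f[1] for f in F])/3+[200,10]; S=np.array([f[0] for f in F],float)
r=least_squares(lambda v:(projw(s2w(S,v),*A)-uv).ravel(),P); print(r.x,P,r.fun.round(2))
for n,p,z in [("wall rear L",(88,370),32),("wall rear R",(225,368),32),("frontL",(92,530),18),("frontR",(224,529),18)]:
    print(n,w2s(rayw((200+p[0]/3,10+p[1]/3),z+2,*A),r.x).round(1))
im=d["img"][110:205,215:300,::-1]; cv2.imwrite("pics/w7z.png",cv2.resize(im,None,fx=6.3,fy=6.3,interpolation=cv2.INTER_CUBIC))
E
```

```text
[449.60880509 102.36713552  -1.32619291] [449.67516486 102.23639395  -1.32655287] [ 0.36 -0.18 -0.35 -0.35 -0.21  0.32  0.2   0.2 ]
wall rear L [[ 12.5 -18.   32. ]]
wall rear R [[12.5 20.6 32. ]]
frontL [[ 63.  -20.7  18. ]]
frontR [[62.8 19.9 18. ]]
```

View pics/w7z.png

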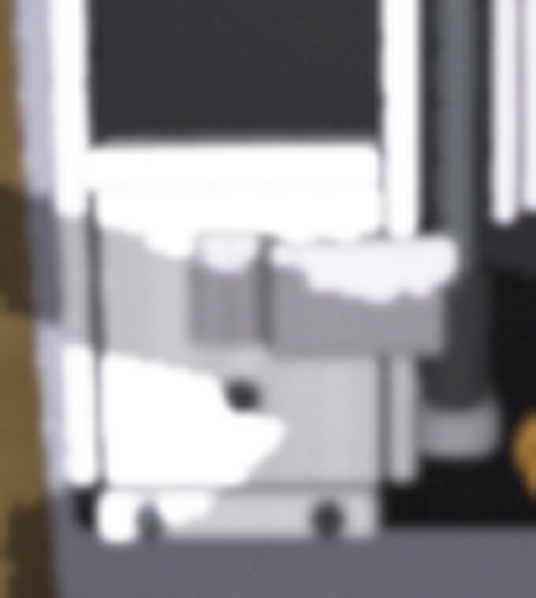

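The picture shows the coupon home: its rear edge is at x = 12.5 mm and its front edge at x = 63 mm. It is straight, the nose rests on its plate, and the arm is clear, so I'm handing in.

```bash
python3 - <<'E'
from h import *
wait(.3); ps(); sign_off()
E
```

```text
[ 1.7580e+01  6.9630e+01  2.5000e+01  3.3946e+02  2.1000e-01  1.1000e-01
 -3.1000e-01  5.6150e+01]
the job is handed in; nothing more can be done
```

The coupon is loaded and clamped in the stand, and I handed the job in at 17.6 s of the 42 s allowed. No verdict was reported.

**What I did:** I set the fingers 56 mm apart, so that one came down on the thumb bar and the other into the channel behind the coupon. I pressed the bar about 14 mm from first touch, until it was nearly level, at roughly 6–11 N. With the bar held down, I pushed the coupon forward until the push force rose from about 4.5 to 11 N and the fingers stopped moving, which I took as the end stop. I then backed off about 10 mm with the bar still down, let it up and moved clear.

**Last checks:**
- **Position:** in the final wrist picture the coupon's front edge is at about x = 63 mm and its rear edge at about 12.5 mm. That puts its origin at about 37.7 mm, against 38 mm for home.
- **Straightness:** it lies straight, within about 1 mm of centre.
- **Clamp:** the nose is down on the plate.
- **Robot:** the arm is clear, with forces near zero.

**Not measured or slightly off:**
- I couldn't measure the clip angle or the clamping force. I judged them from the pictures and from how far I pressed.
- The fingers reached the stop about 2 mm further along than I had worked out, which is within the calibration.
- I did not measure the bystanders again at the end, but no move took the arm or gripper near them.

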